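# Restock the sloped tin tray from the squeeze-catch box

## Task

Squeeze the two opposed buttons on the clear box's lid together to free its catch, lift the lid off and lay it right way up on the bare counter; then take out the tin and stand it on the round trivet and let go, to change your grip. Then stand it in the upper half of the sloped tray's empty lane with a broad face towards the back stop and let go, then slide it, and also the tin parked part-way in the other lane, down the slope until each rests fully against the stop. Keep both tins upright and leave everything else where it is.

Things in the scene. Friction and masses are not known exactly. Their poses are not given: they have to be found in the camera images.
- tray: Fixed wooden tray, two parallel lanes sloping 0.28 rad down. Origin: middle of the lane floor's surface, 57 mm above the counter. x points DOWN the slope along the lanes, y across, z square to the floor. Floor from x -115 mm (upper end, open) to the stop's face at +115. Walls 6 mm thick, 48 mm tall, at y -66, 0, +66: lanes 60 mm wide at y -33 (empty) and +33 (parked tin).
- empty_stop (a point): Point on the tray: foot of the back stop's face in the middle of the empty lane (tray x +115, y -33, z 0 mm; tray axes). The stop is 48 mm tall, 8 mm thick. A tin fully home has its origin 22 mm up the slope. Tins do not slide by themselves (friction about 0.6): they must be pushed, low down, since a push near the top edge can tip them.
- parked_stop (a point): The same point in the other lane, the one with the parked tin (tray x +115, y +33, z 0 mm).
- box: Fixed clear plastic box, origin under its centre, z up; outside 58 (x) by 148 (y) mm, walls 4, floor 5 mm thick, rim 62 mm high; inside 50 by 140 mm. At both y ends a catch ledge sticks 6 mm inward (z 52 to 58 mm; 128 mm free between). Inside, fingers fit only at the tin's two narrow ends. The counter on the robot's side of the box is bare.
- lid: Loose grey lid on the box, 130 g, axes as the box's at the start. Origin under the centre of its plug ribs: 42 mm above the box's underside when on it, 0 above the counter when laid right way up. Plate 62 (x) by 152 (y) mm, top at z 26 mm, with the two buttons standing on it. Hooks on the buttons catch under the box's ledges; with both squeezed fully it lifts straight up, carried by the buttons.
- lid_pinch (a point): Point on the lid midway between the two black finger buttons (lid x 0, y 0, z 49 mm). The buttons are opposed along the lid's y: each 26 mm wide (x), 8 mm thick, z 26.5 to 58.5 mm, outer faces at y +27 and -27 mm free, +19.5 and -19.5 fully squeezed, either side of a fixed block 18 mm thick (y), 52 mm high.
- button_l (a joint): travel of the button on the lid's +y side, m: 0 free, 0.0075 fully squeezed inward; spring 2 N at the start, 6 N at full travel; unlatched above 0.006
- button_r (a joint): travel of the button on the lid's -y side, same values
- tin_new: Loose plain metal tin that starts standing in the box, long side along the box's y. 44 mm (its x) by 56 mm (its y) by 46 mm tall, about 150 g. Origin at the centre of its underside, z up. Its broad faces (56 by 46 mm) look along its x.
- tin_parked: Identical loose tin, already standing in the tray's +y lane part-way down, its z along the tray's z and its broad faces towards the tray's +x and -x.
- trivet: Fixed round wooden trivet with a cork foot, 150 mm across, 10 mm thick; origin at the centre of its underside, so its top is at z = 10 mm.
- mug: Bystander, leave alone: white mug, 76 mm across, 90 mm tall, handle towards its +y; origin under its centre
- jar: Bystander, leave alone: round glass jar with a steel cap, 64 mm across, 110 mm tall; origin under its centre
- spoon: Bystander, leave alone: wooden spoon lying flat along its x axis
- bowl: Bystander, leave alone: white bowl, 120 mm across, 50 mm tall; origin under its centre
- strainer: Bystander, leave alone: steel strainer, bowl 120 mm across and 40 mm tall, origin under the bowl, its handle reaches 190 mm towards its -x
Things that resemble listed ones, but are neither listed nor needed, are in the scene too. What is shaped like the box but green, orange or red is not meant.

How it is judged:
By the outcome, as a careful person would: the job done as asked, in the order asked, and still so for the second after the job is handed in, with the robot touching nothing.
It also fails if it takes over 72 s, if anything falls off the work surface, if the arm or the gripper's body presses on something with over 40 N, if the wrist force passes 120 N, or if a joint passes its speed limit or range.

## Robot

A 7-joint arm with a two-finger parallel gripper is mounted at the origin on the work surface. World frame = base frame: x ahead of the robot, y to its left, z up, the work surface at z = 0. Lengths are in m, angles in rad, forces in N, time in s.
With the tool pointing down it reaches from about 0.425 to 0.95 m from the base axis. Payload 4.7 kg.
Tool frame: the origin (TCP) lies between the finger pads; the fingertips stand 25 mm ahead of it and the grasp point (between the pads) lies 6 mm ahead of it; z points along the fingers, y is the line along which they close (so a half turn about z gives the same grasp; the last joint's range is limited). The gripper opens to 85 mm and grips with 20 to 120 N. Pads are 22 mm wide; open, the fingers measure 114 mm over their backs; the gripper's body (76 mm by 85 mm) begins 54 mm behind the grasp point. The pads swing forward as they close: fully open they stand 13 mm farther back than shut.
Start: joints at [-1.366, 0.469, -0.049, 1.532, 0.024, 1.141, -0.082], TCP at [0.156, 0.657, 0.256] pointing down, gripper open.
Joint ranges: [-2.59, 2.59], [-0.33, 1.99], [-1.39, 1.29], [0.1, 2.45], [-1.04, 4.18], [0.21, 1.99], [-2.66, 2.66]. Speed limits (rad/s): [2.57, 2.57, 3.14, 3.14, 3.14, 3.14, 3.14].

## Interface

Orientations are given as a 3x3 rotation matrix whose columns are the frame's x, y, z axes.
In Python, from rig import * gives the robot as it stands. Calls block until the motion is done:
- movep(position, orientation): joint-space move of the TCP to a pose.
- move_l(position, attitude=None, feed=0.15, until_force=None): straight line of the TCP; attitude=None keeps the orientation; feed is the mean speed in m/s. With until_force (N) it stops when the force on the tool has changed by that much, and returns True; else False.
- move_joints(angles): joint-space move.
- command_gripper(opening, newtons=None): finger opening in m; newtons is the grip in N (None keeps the last); returns when the fingers have stopped.
- sleep(seconds).
- inverse_kinematics(position, orientation): joint angles nearest the present ones, or None.
- sense(): the state.
- camera(name): name is "scene" or "top"; returns (picture, depth): 420x560x3 uint8, red, green, blue; 420x560 float32, m along the optical axis (not along the pixel's ray), 0 where there is no reading.
- camera_params(name): a dict with "K" (3x3 intrinsics, pixels), "position" and "rotation" of the camera in the world. Camera axes: x right, y down, z forward; pixel columns grow to the right and rows downward; lengths in m; the calibration is good to about 2 mm. A picture is of the moment at which its call begins. camera_params takes no time and is no camera call.
A pose or a line that the arm cannot do raises Unreachable and nothing moves.
- finish_job(): hands the job in; it is judged then, once.
The state is a dict: "time_s": time; "joint_pos": joint angles; "qd": joint speeds; "joint_efforts": joint torques, N m; "position": TCP position; "tcp_rot": TCP orientation; "wrist_force": force on the tool from outside, world axes, zero at the start; "ft_torque": the same for the moment, N m; "finger_gap": finger opening in m; "gripper_force": force on a finger pad.
Only numpy, scipy, OpenCV 4.12 (cv2) and the standard library are available. Lean on these libraries where they do the work, as an engineer would, in place of code of your own. Each camera call takes 0.05 s, during which the arm holds its last target. There are 200 camera calls.

## Working session

There is one attempt and no reset: what is moved stays moved. The work goes in short steps, each a Python script; the robot and the scene stay as the last script left them, time stands still between calls to the robot, and variables do not carry over. Pictures are saved under pics/ and viewed, at most 10 in all, crops included, and the job is handed in when it is done.

```bash
mkdir -p pics; python3 - <<'E'
from rig import *
import cv2,numpy as np
for n in("scene","top"):
    im,d=camera(n); cv2.imwrite(f"pics/{n}0.png",im[:,:,::-1]); np.save(f"pics/{n}0.npy",d); 
    p=camera_params(n); print(n,p["K"],p["position"],p["rotation"],(d==0).mean())
print(sense()["time_s"])
E
```

```text
scene [[454.98547589   0.         275.58795146]
 [  0.         454.98547589 215.25277626]
 [  0.           0.           1.        ]] [ 1.39641378 -0.61971205  0.74531265] [[ 0.57290062  0.43424919 -0.69513489]
 [ 0.81962196 -0.30128276  0.48728692]
 [ 0.00217179 -0.8489148  -0.52852525]] 0.009289965986394557
top [[388.77373072   0.         274.32703469]
 [  0.         388.77373072 205.36199547]
 [  0.           0.           1.        ]] [ 0.44383953 -0.00214735  1.37990652] [[ 0.00264064 -0.99661174  0.08220752]
 [-0.99995197 -0.00185569  0.00962326]
 [-0.0094381  -0.08222898 -0.99656877]] 0.004005102040816327
0.1
```

View pics/scene0.png

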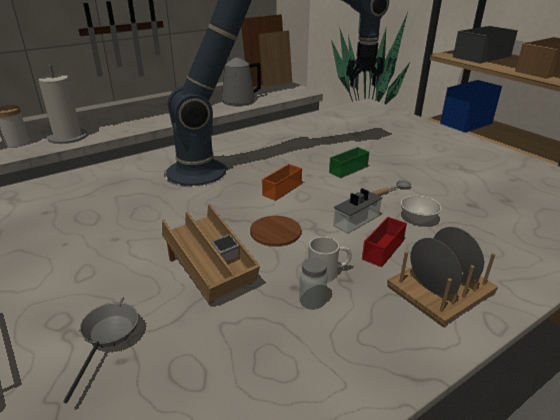

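View pics/top0.png

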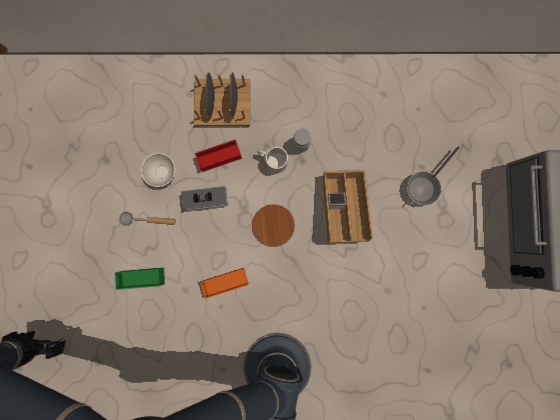

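The clear box with the grey lid is at top (203,199) / scene (357,208). Lookalikes are the green (140,278), orange (223,283) and red (218,156) boxes in the top view, and none of them is meant. The trivet is at (273,225), the tray at (348,207) with the parked tin at (337,200). The mug (276,158), jar (302,140), bowl (158,170), spoon (150,220) and strainer (420,187) are bystanders. Next I measure and check one close crop.

```bash
cat > h.py <<'E'
import numpy as np,cv2
from rig import *
def cloud(n,d):
    p=camera_params(n);v,u=np.mgrid[:420,:560];K=p["K"]
    c=np.stack([(u-K[0,2])/K[0,0]*d,(v-K[1,2])/K[1,1]*d,d],-1)
    return c@np.array(p["rotation"]).T+p["position"]
def ray(n,uv,z):
    p=camera_params(n);K=np.array(p["K"]);uv=np.atleast_2d(uv).astype(float)
    c=np.c_[(uv[:,0]-K[0,2])/K[0,0],(uv[:,1]-K[1,2])/K[1,1],np.ones(len(uv))]@np.array(p["rotation"]).T
    o=np.array(p["position"]);return o+c*((z-o[2])/c[:,2])[:,None]
E
python3 - <<'E'
from h import *
np.set_printoptions(precision=4,suppress=True)
im=cv2.imread("pics/top0.png");d=np.load("pics/top0.npy");P=cloud("top",d)
sc=cv2.imread("pics/scene0.png")
a=cv2.resize(im[160:250,170:280],(550,450),interpolation=cv2.INTER_CUBIC)
# heights
Z=P[...,2]
print("counter",np.median(Z[300:320,300:400]))
def rect(mask,z,name):
    pts=np.argwhere(mask)[:,::-1]
    w=ray("top",pts,z)[:,:2]
    r=cv2.minAreaRect(w.astype(np.float32));print(name,len(pts),"rect",r,"mean",w.mean(0));return w
m=np.zeros(Z.shape,bool);m[175:225,170:240]=1
plate=m&(Z>.058)&(Z<.078);rect(plate,.068,"lid");print(np.median(Z[plate]))
hi=m&(Z>.085);rect(hi,.1,"buttons+block");print(np.argwhere(hi).min(0),np.argwhere(hi).max(0))
print((Z[190:210,190:216:1]*1000).round().astype(int))
hsv=cv2.cvtColor(im,cv2.COLOR_BGR2HSV)
t=np.zeros(Z.shape,bool);t[198:252,245:302]=1
t&=(hsv[...,1]>110);c=max(cv2.findContours(t.astype(np.uint8),0,1)[0],key=cv2.contourArea)
e=cv2.minEnclosingCircle(c);print("trivet",e,ray("top",np.array(e[0]),.01),cv2.contourArea(c))
print("tray Z mm");print((Z[164:250:3,316:378:2]*1000).round().astype(int))
b=cv2.resize(im[160:252,305:385],(480,552),interpolation=cv2.INTER_CUBIC)
cv2.imwrite("pics/crop.png",np.hstack([cv2.resize(im[180:220,170:240],(420,240)),cv2.resize(sc[180:240,320:400],(320,240))]))
cv2.imwrite("pics/tray.png",np.hstack([b[:,:400],cv2.resize(sc[200:305,155:265],(400,382)).copy() if 0 else cv2.copyMakeBorder(cv2.resize(sc[200:305,155:265],(400,382)),0,170,0,0,0)]))
E
```

```text
counter -0.0010257455158331208
lid 710 rect ((0.5784509181976318, 0.25060129165649414), (0.06195735186338425, 0.15182161331176758), 6.840312480926514) mean [0.5781 0.25  ]
0.06754199582630804
buttons+block 109 rect ((0.5654171705245972, 0.24642731249332428), (0.16108304262161255, 0.22727496922016144), 11.138582229614258) mean [0.5765 0.2494]
[175 170] [224 239]
[[  67   64   69   66   66   69   67   72   66   67   69   66   63   69
    69   65   66   66   68   67   67   68   71   68   67   65]
 [  68   72   69   70   70   65   66   68   62   70   66   67   65   71
    67   69   68   68   64   69   70   67   72   67   64   67]
 [  69   68   67   71   68   69   68   69   68   66   70   68   68   66
    67   72   71   67  104   99   66   65   66   74   73   65]
 [  66   67   68   67   66   71   67   68   72   72   64   70   68   91
    92   70   73   63  101   99   91   70   67   62   67   72]
 [  67   63   65   64  100  100   94   66   69   69   94   97   94   91
    88   79   71   68   96  100   94   68   66   63   64   65]
 [  65   72   72   67  103  101   98   81   70   67   92   93
[... 6073 characters left out ...]
 84   84   85   84   83   97  126
   133    0   -4]
 [  -4    5    0   -3   -1   -3   97  127   86   84   88   85   85   87
    86   85   94 1380   86   89   83   82   79   86   85   91   92  106
    -2    2    2]
 [  -1    0    2    0   -4    2   91   93   89   88   85   82   88   85
    84   83   81   80   -3   -4    3    1   -5   -5    3   -2    6   -3
     1   -3    2]
 [  -5   -4    2    1   -2   -1    2    3   -2   -1   -4   -5   -1   -4
     2    2   -4    4   -4   -3   -2   -2    0   -2    0    2   -2   -1
     1   -4    1]
 [   4    7    6   -2    0   -6   -5   -4    0    1   -5    1    1    0
     1   -7   -4    0    5   -2    0   -1    1   -5    2   -3   -5   -7
     2   -3    2]]
```

View pics/crop.png

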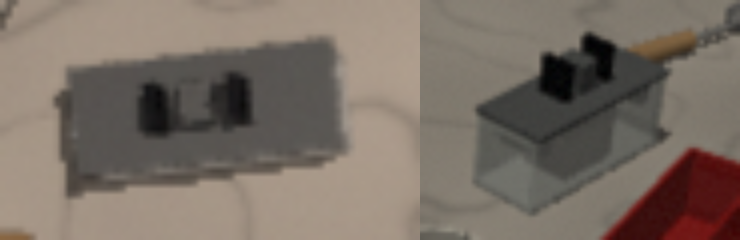

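View pics/tray.png

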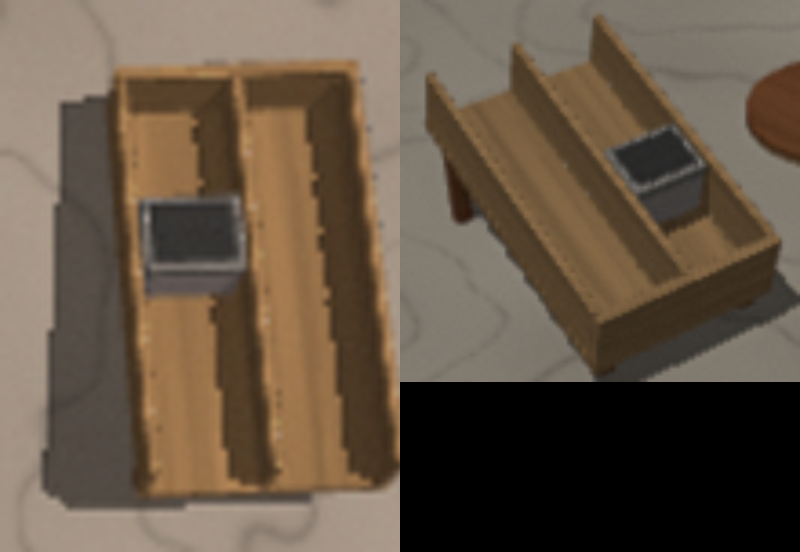

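The crop confirms the clear box: grey lid, black buttons, tin visible inside. The tray stop is at the far (+x) end, the parked tin sits in the lane at image left (world +y), and the empty lane is on the right. Next I fit the tray and refine the lid yaw.

```bash
cat > m.py <<'E'
from h import *
np.set_printoptions(precision=4,suppress=True)
from scipy.spatial.transform import Rotation as Ro
ims={n:cv2.imread(f"pics/{n}0.png") for n in("top","scene")}
D={n:np.load(f"pics/{n}0.npy") for n in ims}
# lid
P=cloud("top",D["top"]);Z=P[...,2]
m=np.zeros(Z.shape,bool);m[175:225,170:240]=1
pl=m&(Z>.055)&(Z<.12)
pl=cv2.morphologyEx(pl.astype(np.uint8),cv2.MORPH_OPEN,np.ones((5,5)))>0
w=ray("top",np.argwhere(pl)[:,::-1],.068)[:,:2]
ev=np.linalg.svd(w-w.mean(0),full_matrices=0)[2][0];print("lid mean",w.mean(0),"yaw",np.degrees(np.arctan2(-ev[0]*np.sign(ev[1]),abs(ev[1]))),cv2.minAreaRect(w.astype(np.float32)))
b=m&(Z>.095)&(Z<.12);wb=ray("top",np.argwhere(b)[:,::-1],.1005)[:,:2];f=wb[:,1]>.25
print("buttons",wb[f].mean(0),wb[~f].mean(0))
# tray
c=np.array([.55,-.17]);yaw=0.
for n in("top","scene"):
    c0=c.copy();y0=yaw
    P=cloud(n,D[n])
    for it in range(6):
        R=(Ro.from_euler("z",y0)*Ro.from_euler("y",.28)).as_matrix();o=np.array([*c0,.057])
        Q=(P-o)@R
        s=(abs(Q[...,2]-.046)<.007)&(abs(Q[...,0])<.17)&(abs(Q[...,1])<.1)
        s=cv2.morphologyEx(s.astype(np.uint8),cv2.MORPH_CLOSE,np.ones((3,3)))
        k=cv2.connectedComponentsWithStats(s)[1];s=k==np.bincount(k[k>0]).argmax()
        p=camera_params(n);K=np.array(p["K"]);uv=np.argwhere(s)[:,::-1]
        dr=np.c_[(uv[:,0]-K[0,2])/K[0,0],(uv[:,1]-K[1,2])/K[1,1],np.ones(len(uv))]@np.array(p["rotation"]).T
        cp=np.array(p["position"]);nz=R[:,2];t=((o+nz*.048-cp)@nz)/(dr@nz);W=((cp+dr*t[:,None])-o)@R
        r=cv2.minAreaRect(W[:,:2].astype(np.float32));bx=cv2.boxPoints(r);cc=bx.mean(0)
        a=np.radians(r[2]);a=(a+np.pi/4)%(np.pi/2)-np.pi/4
        y0+=a; c0=c0+(R@np.array([*(cc-[.004,0]),0]))[:2]
    print(n,"tray",c0,np.degrees(y0),r[1],len(uv))
    Q=(P-np.array([*c0,.057]))@((Ro.from_euler("z",y0)*Ro.from_euler("y",.28)).as_matrix())
    for l in(-.03,.03):
        fl=(abs(Q[...,1]-l)<.02)&(abs(Q[...,0]+.07)<.03)&(abs(Q[...,2])<.03);print("floor z'",np.median(Q[fl][:,2]))
    tt=(abs(Q[...,2]-.046)<.008)&(abs(Q[...,1]-.033)<.02)&(abs(Q[...,0])<.09);print("parked top",np.median(Q[tt],axis=0),Q[tt][:,:2].min(0),Q[tt][:,:2].max(0))
E
python3 m.py
```

```text
lid mean [0.5782 0.2505] yaw 6.423071546105628 ((0.5784558057785034, 0.2505647540092468), (0.06195668503642082, 0.15174798667430878), 6.839633464813232)
buttons [0.5763 0.2715] [0.5794 0.2313]
top tray [ 0.5401 -0.2305] 2.139561309456439 (0.24026870727539062, 0.13873954117298126) 824
floor z' -0.00041965787641580813
floor z' -0.0008734610304216479
parked top [0.0204 0.0333 0.046 ] [0.0002 0.013 ] [0.0439 0.0526]
scene tray [ 0.5475 -0.2342] 2.1390880063377207 (0.24131932854652405, 0.14114698767662048) 1389
floor z' -0.001609564422278508
floor z' -0.0015991513568739159
parked top [0.0215 0.0325 0.0444] [-0.0039  0.0132] [0.0414 0.0529]
```

Lid is at (0.578, 0.2505), yaw about 6.5°. Tray is at about (0.543, -0.232), yaw 2.1°; the two views differ by a few mm, so I'll touch its walls before placing. Starting on the lid.

```bash
cat >> h.py <<'E'
from scipy.spatial.transform import Rotation as Ro
np.set_printoptions(precision=4,suppress=True)
TY=np.radians(2.14)
RT=(Ro.from_euler("z",TY)*Ro.from_euler("y",.28)).as_matrix()
def tool(yaw,base=None):
    """tool pointing along -z of base, closing line at angle yaw from base y"""
    B=np.eye(3) if base is None else base
    return B@Ro.from_euler("z",yaw).as_matrix()@np.diag([-1.,1,-1])
def best(p,R):
    c=[]
    for S in (R,R@np.diag([-1.,-1,1])):
        q=inverse_kinematics(p,S)
        if q is not None: c.append((abs(np.array(q)[6]),S))
    return min(c,key=lambda a:a[0])[1]
def st(t=""):
    s=sense();print(t,"t",round(s["time_s"],2),"p",np.array(s["position"]),"F",np.array(s["wrist_force"]),"gap",round(s["finger_gap"],4),"gf",np.round(s["gripper_force"],1))
def shot(name,*cams):
    for n in cams or("top","scene"):
        im,d=camera(n);cv2.imwrite(f"pics/{n}_{name}.png",im[:,:,::-1]);np.save(f"pics/{n}_{name}.npy",d)
E
python3 - <<'E'
from h import *
L=np.array([.578,.2505]);yaw=np.radians(6.5)
p=np.array([*L,.098]); R=best(p,tool(yaw))
movep(p+[0,0,.09],R);st("above")
command_gripper(.075,30)
print(move_l(p,feed=.12,until_force=8));st("at")
command_gripper(.036,40);st("squeezed")
print(move_l(p+[0,0,.004],feed=.05));st("up4")
shot("lid")
E
```

```text
above t 2.22 p [0.5775 0.252  0.1881] F [ 0.2764  0.1082 -0.7491] gap 0.085 gf 0.0
False
at t 3.38 p [0.5786 0.2507 0.0987] F [-0.5434  0.4123  0.1417] gap 0.0752 gf 0.0
squeezed t 3.83 p [0.5789 0.251  0.1001] F [-1.7888 -0.6865  8.0607] gap 0.0364 gf 28.8
False
up4 t 4.08 p [0.578  0.2505 0.1022] F [ 0.8653  0.8438 -1.6224] gap 0.0363 gf 27.4
```

```bash
python3 - <<'E'
from h import *
move_l([.578,.2505,.20],feed=.15);st("lifted")
shot("lift")
a=cv2.imread("pics/scene_lift.png")[150:240,300:420];b=cv2.imread("pics/top_lift.png")[150:240,150:270]
cv2.imwrite("pics/lift.png",np.hstack([cv2.resize(a,(400,300)),cv2.resize(b,(400,300))]))
E
```

```text
lifted t 4.98 p [0.5772 0.2502 0.199 ] F [-0.0516  0.0355 -1.5604] gap 0.0369 gf 27.5
```

View pics/lift.png

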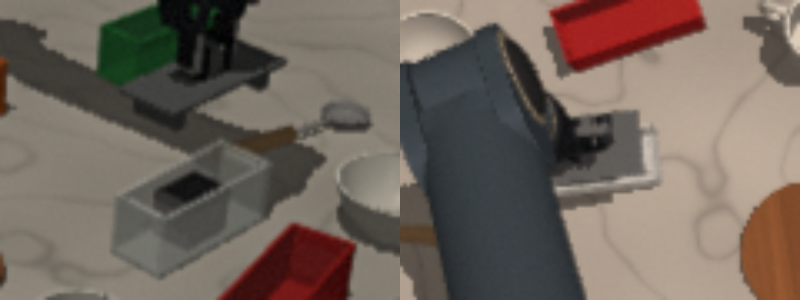

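The scene crop shows the lid hanging level from the gripper (scene crop ~(200,75)) and the tin left standing in the box (187,190). Now laying the lid down on the robot's side.

```bash
python3 - <<'E'
from h import *
move_l([.448,.25,.12],feed=.2)
print(move_l([.448,.25,.055],feed=.06,until_force=3));st("down")
command_gripper(.075);st("open")
move_l([.448,.25,.13],feed=.2)
move_l([.40,.12,.30],feed=.3) if inverse_kinematics([.40,.12,.30],np.array(sense()["tcp_rot"])) is not None else print("no")
shot("box");st()
im=cv2.imread("pics/top_box.png");sc=cv2.imread("pics/scene_box.png")
cv2.imwrite("pics/box.png",np.hstack([cv2.resize(im[170:270,165:285],(400,333)),cv2.resize(sc[150:250,300:420],(400,333))]))
E
```

```text
True
down t 6.96 p [0.4475 0.2497 0.0581] F [-0.6934 -0.6055  8.4163] gap 0.0364 gf 29.2
open t 7.42 p [0.4467 0.2492 0.0572] F [ 1.1045 -0.079   0.036 ] gap 0.0751 gf 0.0
 t 8.92 p [0.3994 0.1208 0.2982] F [-0.5154 -0.4606 -0.3986] gap 0.0749 gf 0.0
```

View pics/box.png

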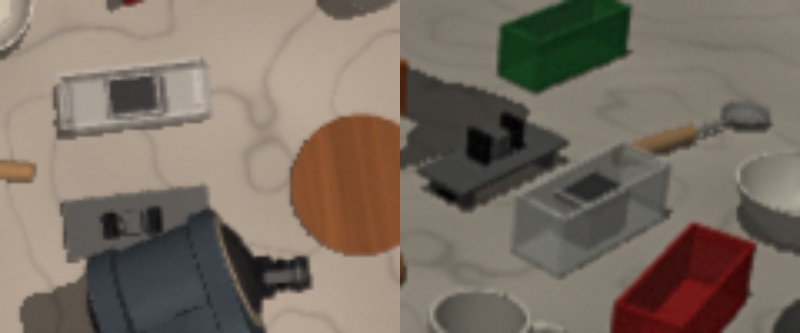

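The lid lies right way up on bare counter (top crop 135,222), and the tin stands near mid-box with its dark top at top crop (135,96). Measuring the tin in both views.

```bash
python3 - <<'E'
from h import *
for n,(r0,r1,c0,c1) in {"top":(188,210,185,228),"scene":(195,215,345,375)}.items():
    g=cv2.cvtColor(cv2.imread(f"pics/{n}_box.png"),cv2.COLOR_BGR2GRAY)[r0:r1,c0:c1]
    m=(g<80).astype(np.uint8);k,lab,s,ce=cv2.connectedComponentsWithStats(m);i=1+s[1:,4].argmax()
    uv=np.argwhere(lab==i)[:,::-1]+[c0,r0];w=ray(n,uv,.051)[:,:2]
    print(n,s[i],"mean",w.mean(0),cv2.minAreaRect(w.astype(np.float32)))
E
```

```text
top [ 13   5  14  11 124] mean [0.5784 0.2514] ((0.5784024596214294, 0.251430869102478), (0.03223247453570366, 0.044455040246248245), 7.2574262619018555)
scene [ 4  6 17 10 94] mean [0.577  0.2514] ((0.5775859951972961, 0.2525539994239807), (0.0327862948179245, 0.05007992312312126), 5.969143390655518)
```

```bash
python3 - <<'E'
from h import *
T=np.array([.578,.2513]);R=best([*T,.14],tool(np.radians(6.5)))
movep([*T,.15],R);command_gripper(.078);st("above")
print(move_l([*T,.040],feed=.1,until_force=5));st("in")
command_gripper(.045,30);st("grip")
move_l([*T,.14],feed=.15);st("up")
V=np.array([.487,.016]);R2=best([*V,.14],tool(TY))
movep([*V,.09],R2);st("over trivet")
print(move_l([*V,.040],feed=.05,until_force=3));st("down")
command_gripper(.078);st("rel")
move_l([*V,.13],feed=.2)
R3=best([*V,.14],tool(TY+np.pi/2))
movep([.44,.12,.25],R3)
shot("triv");st()
for n,(r0,r1,c0,c1) in {"top":(200,245,250,300),"scene":(195,245,245,305)}.items():
    g=cv2.cvtColor(cv2.imread(f"pics/{n}_triv.png"),cv2.COLOR_BGR2GRAY)[r0:r1,c0:c1]
    h=cv2.cvtColor(cv2.imread(f"pics/{n}_triv.png"),cv2.COLOR_BGR2HSV)[r0:r1,c0:c1]
    m=((h[...,1]<70)&(g<80)).astype(np.uint8);k,lab,s,ce=cv2.connectedComponentsWithStats(m);i=1+s[1:,4].argmax()
    w=ray(n,np.argwhere(lab==i)[:,::-1]+[c0,r0],.056)[:,:2]
    print(n,s[i],"mean",w.mean(0),cv2.minAreaRect(w.astype(np.float32)))
im=cv2.imread("pics/top_triv.png");sc=cv2.imread("pics/scene_triv.png")
cv2.imwrite("pics/triv.png",np.hstack([cv2.resize(im[185:260,230:320],(400,333)),cv2.resize(sc[170:270,220:340],(400,333))]))
E
```

```text
above t 11.31 p [0.5781 0.251  0.1502] F [ 0.6734  0.1836 -0.0283] gap 0.0779 gf 0.0
False
in t 12.56 p [0.5786 0.2513 0.0407] F [ 0.105  -0.6935 -0.1312] gap 0.0781 gf 0.0
grip t 12.88 p [0.5785 0.2513 0.0407] F [-0.7665 -0.0857  4.5012] gap 0.0557 gf 33.9
up t 13.7 p [0.5771 0.2514 0.139 ] F [-0.135  -0.6724 -2.0068] gap 0.0556 gf 33.2
over trivet t 14.71 p [0.4883 0.0172 0.0901] F [ 0.3792 -0.3239 -1.15  ] gap 0.0555 gf 33.2
True
down t 15.53 p [0.4866 0.0159 0.0454] F [-0.9006  0.2633  3.9733] gap 0.0551 gf 34.3
rel t 15.88 p [0.4858 0.0163 0.0451] F [ 0.036  -0.3825 -0.1506] gap 0.078 gf 0.0
 t 17.35 p [0.4395 0.1191 0.2488] F [-0.6094 -0.2293 -0.6329] gap 0.0778 gf 0.0
top [ 16  20  14  10 123] mean [0.4868 0.0166] ((0.48769646883010864, 0.016698503866791725), (0.03060920722782612, 0.044270109385252), 0.13961191475391388)
scene [ 19  15  24  24 315] mean [0.5173 0.0029] ((0.5177505612373352, 0.004473693668842316), (0.06553790718317032, 0.11039844155311584), 73.93709564208984)
```

View pics/triv.png

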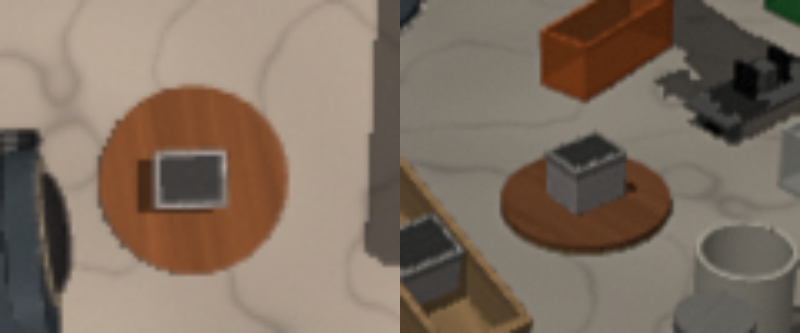

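The tin stands squarely on the trivet (top crop 190,180; world 0.487, 0.016). With the hand still free I probe the empty lane's walls with closed fingers.

```bash
python3 - <<'E'
from h import *
O=np.array([.5425,-.2322,.057]);W=lambda x,y,z:O+RT@[x,y,z]
R=best(W(-.08,-.033,.1),tool(np.pi/2,RT))
movep(W(-.08,-.033,.12),R);command_gripper(0.0,20);st("above")
def t(): return RT.T@(np.array(sense()["position"])-O)
for x in(-.08,.03):
    move_l(W(x,-.033,.12),feed=.2); h=move_l(W(x,-.033,.048),feed=.12,until_force=5);print("down",h,t())
    c=[]
    for s in(1,-1):
        h=move_l(W(x,-.033+s*.03,.048),feed=.04,until_force=3);a=t();c.append(a[1]);print(s,h,a,np.round(RT.T@sense()["wrist_force"],1))
        move_l(W(x,-.033,.048),feed=.1)
    print("centre",np.mean(c),"span",c[0]-c[1])
move_l(W(.03,-.033,.13),feed=.2);st()
E
```

```text
above t 19.53 p [ 0.5    -0.2668  0.1944] F [0.214  0.7428 0.5957] gap 0.0003 gf 0.0
down False [-0.0797 -0.0334  0.0486]
1 True [-0.0799 -0.0135  0.048 ] [ 0.5 -1.5  0.9]
-1 True [-0.08   -0.0515  0.0476] [-0.2 -0.1  0.4]
centre -0.03250206880777629 span 0.037982462745073414
down False [ 0.0301 -0.0334  0.0486]
1 True [ 0.0301 -0.0134  0.0479] [ 1.4 -0.8  0.8]
-1 True [ 0.03   -0.0514  0.0475] [ 0.4 -0.5 -0.4]
centre -0.03240697794501201 span 0.03803684033962629
 t 26.1 p [ 0.6079 -0.2628  0.173 ] F [-0.2545 -0.1206  0.3316] gap 0.0 gf 0.0
```

Lane centre is confirmed at y' = -32.5 mm at both positions, so the yaw is right. Regripping the tin across its broad faces and placing it.

```bash
python3 - <<'E'
from h import *
O=np.array([.5425,-.2322,.057]);W=lambda x,y,z:O+RT@[x,y,z]
t=lambda: RT.T@(np.array(sense()["position"])-O)
V=np.array([.487,.0163]);R3=best([*V,.14],tool(TY+np.pi/2))
movep([*V,.14],R3);command_gripper(.072)
print(move_l([*V,.046],feed=.1,until_force=5));st("at")
command_gripper(.030,30);st("grip")
move_l([*V,.16],feed=.15)
X,Y=-.06,-.0325
R=best(W(X,Y,.1),tool(np.pi/2,RT))
movep(W(X,Y,.13),R);sleep(.2);print(t());shot("over","top")
move_l(W(X,Y,.092),feed=.1)
h=move_l(W(X,Y,.028),feed=.04,until_force=3);print(h,t());st("down")
E
```

```text
False
at t 29.04 p [0.4874 0.0162 0.0464] F [-0.4837 -0.2734 -0.0139] gap 0.0719 gf 0.0
grip t 29.4 p [0.4873 0.0164 0.0465] F [-1.1348 -0.0184  6.1571] gap 0.0438 gf 32.3
[-0.0593 -0.0306  0.13  ]
True [-0.06   -0.0324  0.0365]
down t 33.45 p [ 0.4961 -0.2664  0.1087] F [0.5182 0.622  4.25  ] gap 0.0433 gf 32.1
```

```bash
python3 - <<'E'
from h import *
O=np.array([.5425,-.2322,.057]);W=lambda x,y,z:O+RT@[x,y,z]
t=lambda: RT.T@(np.array(sense()["position"])-O)
command_gripper(.062);st("rel")
move_l(W(-.06,-.0325,.12),feed=.15)
shot("placed");command_gripper(0.,20)
def push(x0,y):
    move_l(W(x0,y,.12),feed=.2)
    print("down",move_l(W(x0,y,.035),feed=.12,until_force=5),t())
    h=move_l(W(.075,y,.035),feed=.06,until_force=5);print("push",h,t());st()
    a=t();move_l(W(a[0]-.02,y,.035),feed=.1);move_l(W(a[0]-.02,y,.13),feed=.2)
push(-.115,-.0325)
shot("p1")
E
python3 - <<'E'
import cv2,numpy as np
f=lambda n:cv2.resize(cv2.imread(f"pics/{n}.png")[195:305,150:270],(400,367))
cv2.imwrite("pics/p1v.png",np.hstack([f("scene_placed"),f("scene_p1")]))
E
```

```text
rel t 33.77 p [ 0.4954 -0.2656  0.1076] F [ 0.094  -0.3232  0.3797] gap 0.0621 gf 0.0
down False [-0.1145 -0.0329  0.0356]
push True [ 0.0568 -0.0325  0.0343]
 t 38.98 p [ 0.6078 -0.2623  0.0743] F [-0.7179 -0.0752  0.0384] gap -0.0 gf 0.4
```

View pics/p1v.png

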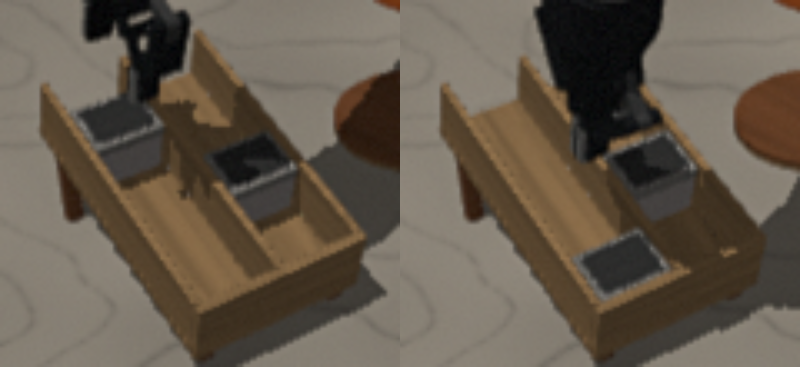

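Left: the tin stands upright in the upper half of the empty lane. Right: it is down at the stop (620,265), and the parked tin is untouched. Now pushing the parked tin, then a firmer confirming push on each.

```bash
python3 - <<'E'
from h import *
O=np.array([.5425,-.2322,.057]);W=lambda x,y,z:O+RT@[x,y,z]
t=lambda: RT.T@(np.array(sense()["position"])-O)
def push(x0,y,f):
    move_l(W(x0,y,.12),feed=.2)
    print("down",move_l(W(x0,y,.035),feed=.12,until_force=5),t())
    h=move_l(W(.085,y,.035),feed=.06,until_force=f);a=t();print("push",h,a);st()
    h=move_l(W(a[0]+.01,y,.035),feed=.04,until_force=8);a=t();print("again",h,a)
    move_l(W(a[0]-.025,y,.035),feed=.12);move_l(W(a[0]-.025,y,.12),feed=.2)
push(-.055,.0335,5)
move_l(W(.025,.0335,.14),feed=.2)
push(.025,-.0325,6)
move_l(W(-.1,-.0325,.2),feed=.25)
movep([.45,.12,.35],tool(TY))
shot("end");st()
im=cv2.imread("pics/top_end.png");sc=cv2.imread("pics/scene_end.png")
cv2.imwrite("pics/endv.png",np.hstack([cv2.resize(im[120:300,100:390],(400,248)),cv2.resize(sc[140:320,150:420],(400,248))]))
E
```

```text
down False [-0.0546  0.033   0.0356]
push True [0.0567 0.0335 0.0342]
 t 43.29 p [ 0.6052 -0.1963  0.0742] F [-0.1333  0.1618  0.9835] gap 0.0002 gf 0.6
again True [0.0566 0.0335 0.0336]
down False [ 0.0254 -0.0327  0.0359]
push True [ 0.0567 -0.0324  0.0344]
 t 46.66 p [ 0.6076 -0.2622  0.0744] F [-1.1855  0.1033  2.429 ] gap -0.0002 gf 0.9
again True [ 0.0566 -0.0324  0.0339]
 t 50.13 p [0.4506 0.1189 0.3498] F [0.2701 0.3886 0.2301] gap -0.0001 gf 0.0
```

View pics/endv.png

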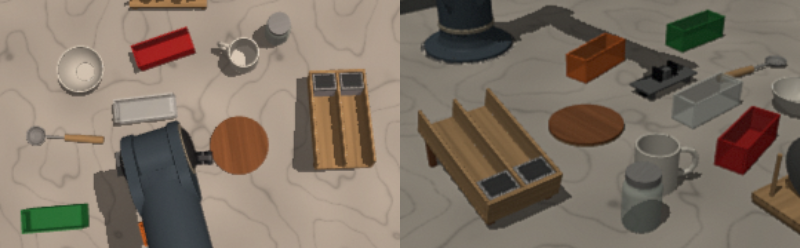

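Both tins sit upright at the stop (scene 500,183 and 533,168). The lid lies on the counter, the bystanders haven't moved, and the arm is clear.

```bash
python3 -c "
from rig import *
print(finish_job())"
```

```text
the job is handed in; nothing more can be done
None
```

The job is handed in after about 50 s of robot time: the lid lies right way up on the bare counter, the new tin went by way of the trivet into the empty lane, both tins stand upright against the stop, and nothing else appears to have moved in the last pictures.

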